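Mount a drilled brick sample on the inclined microscope stage

ROBOT

A 7-joint arm with a two-finger parallel gripper is mounted at the origin on the work surface. World frame = base frame: x ahead of the robot, y to its left, z up, the work surface at z = 0. Lengths are in m, angles in rad, forces in N, time in s.
With the tool pointing down it reaches from about 0.425 to 0.825 m from the base axis. Payload 3.6 kg.
Tool frame: the origin (TCP) lies where the fingers leave the gripper's body, on its centre line; the fingertips stand 73 mm ahead of it and the grasp point (between the pads) lies 54 mm ahead of it; z points along the fingers, y is the line along which they close (so a half turn about z gives the same grasp; the last joint's range is limited). The gripper opens to 85 mm and grips with 20 to 120 N. Pads are 22 mm wide; open, the fingers measure 114 mm over their backs; the gripper's body (76 mm by 85 mm) begins 54 mm behind the grasp point. The pads swing forward as they close: fully open they stand 13 mm farther back than shut.
Start: joints at [-1.276, 0.615, -0.013, 1.423, 0.008, 1.103, -0.04], TCP at [0.206, 0.617, 0.304] pointing down, gripper open.
Joint ranges: [-3.12, 3.12], [-0.3, 2.06], [-1.34, 1.32], [0.26, 2.42], [-1.36, 4.5], [0.01, 1.98], [-2.84, 2.84]. Speed limits (rad/s): [2.79, 2.79, 3.14, 3.14, 3.14, 3.14, 3.14].

INTERFACE

Orientations are given as a unit quaternion [x, y, z, w].
In Python, from station import arm, camrig, finish_job gives the robot as it stands (arm), with the cameras (camrig) and the job as plain functions. Calls block until the motion is done:
- arm.movep(position, orientation): joint-space move of the TCP to a pose.
- arm.line_to(position, velocity=0.15, ori=None): straight line of the TCP; ori=None keeps the orientation; velocity is the mean speed in m/s.
- arm.move_j(angles): joint-space move.
- arm.move_gripper(opening, effort=None): opening from 0.0 (shut) to 1.0 (fully open); effort is the grip in N (None keeps the last); returns when the fingers have stopped.
- arm.pause(seconds).
- arm.ik(position, orientation): joint angles nearest the present ones, or None.
- camrig.snapshot(name): name is "scene" or "side" or "wrist"; returns the picture (384x512x3 uint8, blue, green, red); there is no depth.
- camrig.camera_info(name): a dict with "fx", "fy", "cx", "cy" (pixels), "R" (3x3) and "t" (3): a world point X has camera coordinates R X + t; the wrist camera has in their place "T_tool_cam" (4x4, takes a point from camera to tool coordinates, whose origin is the TCP and whose axes are the flange's). Camera axes: x right, y down, z forward; pixel columns grow to the right and rows downward; lengths in m; the calibration is good to about 2 mm. A picture is of the moment at which its call begins: read the wrist's pose just before it. camera_info takes no time and is no camera call.
A pose or a line that the arm cannot do raises arm.MotionError and nothing moves.
- finish_job(): hands the job in; it is judged then, once.
Readings, each from a call of its own:
- arm.read_time(): time.
- arm.read_joint_positions(): joint angles.
- arm.read_dq(): joint speeds.
- arm.read_effort(): joint torques, N m.
- arm.read_tool_pos(): TCP position.
- arm.read_eef_rot(): TCP orientation.
- arm.read_ft_force(): force on the tool from outside, world axes, zero at the start.
- arm.read_wrist_torque(): the same for the moment, N m.
- arm.read_opening(): opening from 0.0 (shut) to 1.0 (fully open).
- arm.read_finger_force(): force on a finger pad.
Only numpy, scipy, OpenCV 4.12 (cv2) and the standard library are available. Lean on these libraries where they do the work, as an engineer would, in place of code of your own. Each camera call takes 0.05 s, during which the arm holds its last target. There are 200 camera calls.

TASK

Mount the drilled brick slice on the leaning spindle of the specimen stage: take the red clamp cap off the spindle and stand it, open end down, on the round green mat, then put the blue spacer sleeve on the spindle fully home against the flange, the brick slice flat on the spacer, and last the red cap back over the spindle end, down on the brick. Lower each part home in the hand and do not let it drop, and leave the half brick, the jar and the brush where they are.

Things in the scene. Friction and masses are not known exactly. Their poses are not given: they have to be found in the camera images.
- spindle: Steel spindle of the specimen stage, 22 mm in diameter and 102 mm long with a 5 mm chamfer at its tip. It leans 30 degrees (0.52 rad) from vertical, its tip towards the robot's side. Origin: on its axis, at the face of the aluminium flange (72 mm diameter) that carries the stack, 90 mm above the bench; z runs along the spindle to the tip (at z = 102 mm), y is level. Fixed.
- stage: The stage that carries the spindle: dark steel base plate 140 by 120 by 12 mm with two grey cheeks 85 mm high, fixed to the bench. Origin: underside, 90 mm below the spindle's origin; z up, the spindle leans towards its -x.
- cap: Red clamp cap: body 42 mm in diameter, skirt 62 mm wide and 12 mm high round the open end, 60 mm tall in all, 120 g. Origin: centre of its open end; z runs to the closed end. Blind bore from the open end, 26 mm wide, 40 mm deep. At the start it sits on the spindle's tip, its open end 62 mm from the flange. At the end it rests on the brick, 84 mm from the flange.
- spacer: Blue spacer sleeve standing upright on the bench, 48 mm outside diameter, 60 mm tall, a 26 mm bore right through, about 160 g. Origin: centre of its lower end; z along the bore. It goes on the spindle the way up it stands; when it is home, 42 mm of the spindle stand out above it.
- brick: Reddish-orange brick slice lying flat on the bench, 100 by 58 by 24 mm (x, y, z), about 240 g, with a 26 mm hole through its middle along z. Origin: centre of its underside. It goes on the same way up, turned any way round the spindle; 18 mm of the spindle stand out above it when it lies on the spacer.
- mat: Round green rubber mat, 110 mm in diameter, 4 mm thick, fixed to the bench. Origin: centre of its underside; its top is 4 mm above the bench.
- half_brick: Bystander: reddish-orange half brick without a hole, 105 by 100 by 62 mm, 1.2 kg. Origin: centre of its underside.
- jar: Bystander: amber glass jar with a white cap, 50 mm in diameter, 90 mm tall. Origin: centre of its underside.
- brush: Bystander: wooden brush lying on the bench along its x axis, about 200 mm long. Origin: underside, at its middle.

How it is judged:
On the way, in this order (a step that is already met when the one before it is completed fails the run):
1. the red cap is off the spindle and stands, open end down, on the green mat (horizontal distance between cap and mat below 0.045 m and height (world z) of cap below 0.01 m and angle between cap's own z axis and vertical below 0.15 rad), for 0.2 s.
2. the blue spacer is home against the flange on the spindle (z of spacer in the frame of spindle between -0.005 and 0.005 m and x of spacer in the frame of spindle between -0.006 and 0.006 m and y of spacer in the frame of spindle between -0.006 and 0.006 m and angle between the z axis of spacer and the z axis of spindle, either way round below 0.12 rad), for 0.2 s.
3. the brick slice lies on the spacer (all of step 2 and z of brick in the frame of spindle between 0.055 and 0.065 m and x of brick in the frame of spindle between -0.006 and 0.006 m and y of brick in the frame of spindle between -0.006 and 0.006 m and angle between the z axis of brick and the z axis of spindle, either way round below 0.12 rad), for 0.2 s.
4. the red cap is down on the brick (all of step 3 and z of cap in the frame of spindle between 0.079 and 0.089 m and x of cap in the frame of spindle between -0.006 and 0.006 m and y of cap in the frame of spindle between -0.006 and 0.006 m and angle between the z axis of cap and the z axis of spindle, either way round below 0.12 rad and angle between cap's own z axis and vertical below 1 rad), for 0.2 s.
At the end, for the whole second after the job is handed in: Spacer on the flange, brick on the spacer, cap open end down on the brick, each within 5 mm of its place along the spindle (origins at 0, 60, 84 mm), within 6 mm of the axis in x and y and 0.12 rad of its direction; all released and at rest (all of step 4 and linear speed of each of spacer, brick, cap below 0.02 m/s and contact force between the fingers and spacer below 0.1 N and contact force between the fingers and brick below 0.1 N and contact force between the fingers and cap below 0.1 N); the robot touches nothing.
It fails at once if the half brick, the jar or the brush is moved more than 30 mm (distance of any of half_brick, jar, brush from where it was at the start of the episode above 0.03 m).
It fails at once if the spacer is dropped: it moves faster than 0.4 m/s out of the hand (contact force between the fingers and spacer below 0.05 N and linear speed of spacer above 0.4 m/s).
It fails at once if the brick is dropped: it moves faster than 0.4 m/s out of the hand (contact force between the fingers and brick below 0.05 N and linear speed of brick above 0.4 m/s).
It fails at once if the cap is dropped: it moves faster than 0.4 m/s out of the hand (contact force between the fingers and cap below 0.05 N and linear speed of cap above 0.4 m/s).
It also fails if it takes over 72 s, if anything falls off the work surface, if the arm or the gripper's body presses on something with over 40 N, if the wrist force passes 120 N, or if a joint passes its speed limit or range.

## Working session

There is one attempt and no reset: what is moved stays moved. The work goes in short steps, each a Python script; the robot and the scene stay as the last script left them, time stands still between calls to the robot, and variables do not carry over. Pictures are saved under pics/ and viewed, at most 10 in all, crops included, and the job is handed in when it is done.

```bash
ls; mkdir -p pics
python3 - <<'E'
from station import arm, camrig, finish_job
import cv2,numpy as np
for n in ("scene","side"):
    cv2.imwrite(f"pics/{n}0.png",camrig.snapshot(n))
    c=camrig.camera_info(n);R=np.array(c["R"]);print(n,c["fx"],c["cx"],c["cy"],(-R.T@np.array(c["t"])).round(3),R[2].round(3))
print(camrig.camera_info("wrist"),arm.read_eef_rot(),arm.read_tool_pos(),arm.read_time())
E
```

```text
pics
station.py
scene 445.05539657158556 248.19193593071634 185.14830776762537 [ 1.384 -0.009  0.893] [-0.718  0.039 -0.695]
side 371.6293594875669 254.48860608954882 191.18438258129106 [ 0.482 -0.826  0.821] [ 0.091  0.766 -0.636]
{'fx': 331.8229987874942, 'fy': 331.8229987874942, 'cx': 251.35711942651167, 'cy': 191.15943219877036, 'T_tool_cam': array([[-3.89830260e-04, -9.62516118e-01, -2.71224208e-01,
         6.88506778e-02],
       [ 9.99999608e-01, -1.59560109e-04, -8.71053995e-04,
        -8.76268984e-04],
       [ 7.95126945e-04, -2.71224441e-01,  9.62515803e-01,
        -6.99153239e-02],
       [ 0.00000000e+00,  0.00000000e+00,  0.00000000e+00,
         1.00000000e+00]])} [ 1.60193881e-01  9.87084893e-01 -1.14236090e-03 -1.73647620e-04] [0.20540532 0.61615372 0.30284915] 0.1
```

View pics/scene0.png

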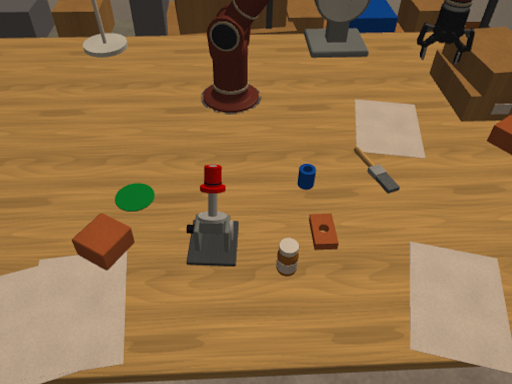

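View pics/side0.png

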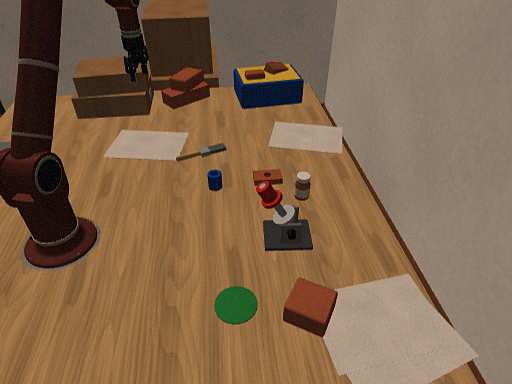

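Scene view: cap (213,178), stage (213,240), mat (135,197), spacer (307,177), brick (323,231), jar (288,257), brush (377,170), half brick (104,241). In the side view: cap (267,192), stage (288,235), mat (236,305), spacer (215,180), brick (267,177). The next step is a coarse fix from both views.

```bash
cat > h.py <<'E'
from station import arm, camrig, finish_job
import cv2,numpy as np
from scipy.spatial.transform import Rotation as Ro
def cam(n):
    c=camrig.camera_info(n);K=np.array([[c["fx"],0,c["cx"]],[0,c["fy"],c["cy"]],[0,0,1]])
    if n=="wrist":
        T=np.eye(4);T[:3,:3]=Ro.from_quat(arm.read_eef_rot()).as_matrix();T[:3,3]=arm.read_tool_pos()
        W=T@np.array(c["T_tool_cam"]);R=W[:3,:3].T;t=-R@W[:3,3]
    else: R,t=np.array(c["R"]),np.array(c["t"])
    return K,R,t
def snap(n,save=None):
    c=cam(n);im=camrig.snapshot(n)
    if save:cv2.imwrite(f"pics/{save}.png",im)
    return im,c
def ray(c,uv):
    K,R,t=c;d=R.T@np.linalg.solve(K,[uv[0],uv[1],1.]);return -R.T@t,d/np.linalg.norm(d)
def onz(c,uv,z):
    o,d=ray(c,uv);return o+d*(z-o[2])/d[2]
def tri(cs,uvs):
    A=np.zeros((3,3));b=np.zeros(3);L=[]
    for c,uv in zip(cs,uvs):
        o,d=ray(c,uv);P=np.eye(3)-np.outer(d,d);A+=P;b+=P@o;L.append((o,P))
    x=np.linalg.solve(A,b);return x,max(np.linalg.norm(P@(x-o)) for o,P in L)
def proj(c,X):
    K,R,t=c;p=K@(R@np.asarray(X)+t);return p[:2]/p[2]
H={"red":[((0,200,90),(3,255,255)),((177,200,90),(180,255,255))],"blue":[((105,150,30),(125,255,255))],"green":[((50,120,40),(80,255,255))],"brick":[((3,120,40),(12,225,190))]}
def blobs(im,col,amin=60):
    hsv=cv2.cvtColor(im,cv2.COLOR_BGR2HSV);m=np.zeros(hsv.shape[:2],np.uint8)
    for lo,hi in H[col]:m|=cv2.inRange(hsv,lo,hi)
    cs,_=cv2.findContours(m,cv2.RETR_EXTERNAL,cv2.CHAIN_APPROX_NONE)
    return m,sorted([c for c in cs if cv2.contourArea(c)>amin],key=cv2.contourArea,reverse=True)
def quat(z,y):
    "tool z along z, y as near y as can be"
    z=np.array(z,float)/np.linalg.norm(z);y=np.array(y,float);y-=z*(y@z);y/=np.linalg.norm(y)
    return Ro.from_matrix(np.c_[np.cross(y,z),y,z]).as_quat()
E
python3 - <<'E'
from h import *
for n in("scene","side"):
    im=cv2.imread(f"pics/{n}0.png");c=cam(n);hsv=cv2.cvtColor(im,cv2.COLOR_BGR2HSV)
    for col in H:
        m,b=blobs(im,col)
        for k in b:
            M=cv2.moments(k);uv=(M["m10"]/M["m00"],M["m01"]/M["m00"]);print(n,col,cv2.contourArea(k),np.round(uv,1),onz(c,uv,{"red":.16,"blue":.03,"green":.004,"brick":.024}[col]).round(3))
    for uv in ([(213,183),(104,241),(323,240)] if n=="scene" else [(265,186),(310,300),(267,177)]):print(hsv[uv[1],uv[0]])
s=cam("scene");d=cam("side")
print("cap skirt/top",tri([s,d],[(213,186),(271,198)]),tri([s,d],[(213,168),(263,187)]))
print("jar",onz(s,(289,268),0).round(3),"plate corners",[onz(s,p,.012).round(3) for p in((189,262),(236,263),(238,223),(195,222))])
print([onz(d,p,.012).round(3) for p in((265,248),(312,247),(308,222),(265,222))])
E
```

```text
scene red 157.5 [214.9 174.3] [ 0.586 -0.047  0.16 ]
scene red 107.5 [214.3 188.1] [ 0.634 -0.048  0.16 ]
scene blue 1001.0 [375.9  17.8] [-0.585  0.677  0.03 ]
scene blue 317.5 [306.1 176. ] [0.462 0.206 0.03 ]
scene green 784.0 [134.1 196.8] [ 0.5   -0.279  0.004]
scene brick 2707.5 [229.1  47.6] [-0.331  0.     0.024]
scene brick 2077.0 [103.3 240.6] [ 0.67  -0.329  0.024]
scene brick 912.5 [230.7  99.5] [ 0.053 -0.001  0.024]
scene brick 777.5 [323.1 231.2] [0.662 0.222 0.024]
scene brick 551.5 [502.3 134.3] [0.285 0.865 0.024]
scene brick 309.5 [249.7   6.4] [-0.746  0.106  0.024]
[  1 237  84]
[ 10 195 153]
[ 10 196 156]
side red 89.0 [262.1 185.9] [ 0.601 -0.009  0.16 ]
side red 65.5 [272.3 200. ] [ 0.62  -0.073  0.16 ]
side blue 1517.0 [267.7  92.2] [0.752 0.882 0.03 ]
side blue 218.5 [214.4 179.7] [0.465 0.206 0.03 ]
side green 1207.0 [235.3 304.6] [ 0.498 -0.283  0.004]
side brick 2042.5 [309.1 306.1] [ 0.677 -0.322  0.024]
side brick 1328.0 [185.4  87.3] [0.345 1.004 0.024]
side brick 934.0 [ 60.1 248.4] [ 0.017 -0.053  0.024]
side brick 618.0 [399.9 239.6] [ 0.99  -0.137 
[... 251 characters left out ...]
1  2.279  0.024]
side brick 127.5 [476.  372.3] [ 0.99  -0.521  0.024]
side brick 120.0 [254.3  73.8] [0.715 1.136 0.024]
side brick 117.5 [ 22.9 197.2] [-0.168  0.195  0.024]
[  1 211 172]
[  9 188 136]
[  7 180 133]
cap skirt/top (array([ 0.61926221, -0.05239098,  0.15108287]), np.float64(0.0016847558054057632)) (array([ 0.59721564, -0.05022429,  0.18986405]), np.float64(0.0008204545241143941))
jar [0.754 0.126 0.   ] plate corners [array([ 0.735, -0.115,  0.012]), array([ 0.743, -0.002,  0.012]), array([0.615, 0.007, 0.012]), array([ 0.607, -0.105,  0.012])]
[array([ 0.597, -0.112,  0.012]), array([ 0.733, -0.124,  0.012]), array([ 0.745, -0.022,  0.012]), array([ 0.613, -0.005,  0.012])]
```

Run:
```python
from h import *
import pickle
S={}
d=np.array([-.498,.039,.866])
def go(k,p,q):
    try: arm.movep(p,q)
    except arm.MotionError as e: print(k,e);return
    im,c=snap("wrist",k);S[k]=c;print(k,arm.read_time(),arm.read_joint_positions())
dn=quat([0,0,-1],[0,1,0])
for q in (dn,quat([0,0,-1],[0,-1,0])):
    print([None if arm.ik(p,q) is None else np.round(arm.ik(p,q),2) for p in([.64,.21,.22],[.46,.2,.25])], np.round(Ro.from_quat(q).as_matrix()[:,0],2))
q=dn
go("br",[.65,.216,.2],q);go("sp",[.48,.2,.24],q)
for y in([0,1,0],[0,-1,0],[1,0,0],[-1,0,0]):
    r=arm.ik(np.array([.60,-.05,.19])+.15*d,quat(-d,y));print(y,r)
go("capA",np.array([.60,-.05,.19])+.14*d,quat(-d,[0,1,0]))
go("capB",[.60,-.05,.36],q)
pickle.dump(S,open("S.pkl","wb"))
v=[cv2.imread(f"pics/{k}.png") for k in S]
if len(v)==4: cv2.imwrite("pics/q1.png",cv2.resize(np.vstack([np.hstack(v[:2]),np.hstack(v[2:])]),(800,600)))
```

```text
[array([-0.32,  0.73, -0.05,  1.44,  0.04,  0.97,  1.19]), array([-0.44,  0.45, -0.03,  1.91,  0.02,  0.77,  1.1 ])] [-1.  0.  0.]
[array([-0.71,  0.82,  0.69,  1.46, -0.56,  1.06, -1.47]), array([-0.92,  0.54,  0.7 ,  1.93, -0.46,  0.84, -1.54])] [1. 0. 0.]
br 2.325 [-0.32385381  0.76934141 -0.05843772  1.42490148  0.04851181  0.94829109
  1.17922148]
sp 3.1083 [-0.39285876  0.49445273 -0.06407495  1.87385806  0.04402155  0.77206936
  1.08985577]
[0, 1, 0] [0.02806465 0.27096304 0.00527394 2.0872455  0.08232264 0.26148763
 1.51929505]
[0, -1, 0] [-0.75763482  0.46135366  1.13696247  2.10580487 -1.12902696  0.54199016
 -0.43665664]
[1, 0, 0] [-0.19056911  0.27751992  0.28420325  2.09298284 -0.26596866  0.26605729
  0.31316474]
[-1, 0, 0] [ 0.30327394  0.28668268 -0.34504912  2.07992678  0.48132639  0.29795195
  2.7240601 ]
capA 4.2083 [ 0.03460696  0.29275262 -0.00647072  2.0871715   0.10127154  0.24094074
  1.50033365]
capB 5.15 [ 0.14500336  0.49640721 -0.16170322  1.48474872  0.08319754  1.16881286
  1.54193861]
```

View pics/q1.png

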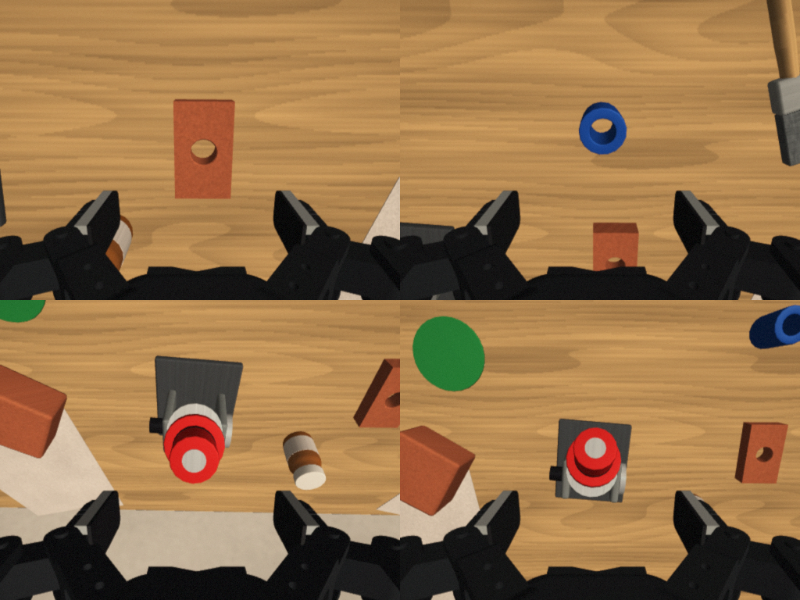

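Wrist mosaic (each quarter is scaled by 1/1.28). Brick hole is at about (204,152) in "br" and the spacer ring at (603,130) in "sp". The cap's pale top disc is at (194,460) in "capA" and (595,448) in "capB". The plate corners are visible at (559,420), (631,425) and (555,498). Next I'll measure these precisely.

Run:
```python
from h import *
import pickle
S=pickle.load(open("S.pkl","rb"));I={k:cv2.imread(f"pics/{k}.png") for k in S}
# brick
m,b=blobs(I["br"],"brick",2000);k=b[0];r=cv2.minAreaRect(k);print("brick rect",r)
P=np.array([onz(S["br"],p,.024)[:2] for p in cv2.boxPoints(r)]);print(P.round(4),P.mean(0),[np.linalg.norm(P[i]-P[i-1]).round(4) for i in range(4)])
a=P[1]-P[0];a2=P[2]-P[1];a=a if np.linalg.norm(a)>np.linalg.norm(a2) else a2;print("yaw long",np.degrees(np.arctan2(a[1],a[0])))
# hole: top rim
cs,h=cv2.findContours(cv2.bitwise_not(m),cv2.RETR_LIST,cv2.CHAIN_APPROX_NONE)
for c in cs:
    if 200<cv2.contourArea(c)<3000: e=cv2.fitEllipse(c);print("hole",e,onz(S["br"],e[0],.024))
# spacer top rim and mat
m,b=blobs(I["sp"],"blue",300)
for c in b[:1]:
    x,y,w,hh=cv2.boundingRect(c);print("spacer box",x,y,w,hh)
g=cv2.cvtColor(I["sp"],cv2.COLOR_BGR2HSV)[...,2]
mt=cv2.inRange(g,125,255)&m
cs,_=cv2.findContours(mt,cv2.RETR_EXTERNAL,cv2.CHAIN_APPROX_NONE)
for c in cs:
    if cv2.contourArea(c)>300: e=cv2.fitEllipse(cv2.convexHull(c));o=onz(S["sp"],e[0],.06);print("top rim",e,o,"dia",e[1][1]/S["sp"][0][0,0]*(S["sp"][1]@o+S["sp"][2])[2])
m,b=blobs(I["capB"],"green",300);e=cv2.fitEllipse(b[0]);print("mat",e,onz(S["capB"],e[0],.004))
# cap disc
uv=[]
for k,c0 in(("capA",(248,205)),("capB",(250,189))):
    hsv=cv2.cvtColor(I[k],cv2.COLOR_BGR2HSV);w=cv2.inRange(hsv,(0,0,100),(180,90,255))
    cs,_=cv2.findContours(w,cv2.RETR_EXTERNAL,cv2.CHAIN_APPROX_NONE)
    c=[c for c in cs if cv2.pointPolygonTest(c,c0,False)>0][0];e=cv2.fitEllipse(c);uv.append(e[0]);print(k,e)
X,er=tri([S["capA"],S["capB"]],uv);print("captop",X,er)
for s in("scene","side"):print(s,proj(cam(s),X))
dk=cv2.cvtColor(I["capB"],cv2.COLOR_BGR2HSV)
cv2.imwrite("pics/capBc.png",cv2.resize(I["capB"][130:280,170:330],None,fx=4,fy=4,interpolation=cv2.INTER_CUBIC)[:600])
```

```text
brick rect ((261.0, 190.5), (127.0, 78.0), 90.0)
[[0.6009 0.1957]
 [0.6008 0.2527]
 [0.7027 0.257 ]
 [0.7028 0.1935]] [0.65179802 0.22474292] [np.float64(0.1019), np.float64(0.057), np.float64(0.102), np.float64(0.0635)]
yaw long 2.39814362876445
hole ((147.0459747314453, 326.8236083984375), (19.027910232543945, 33.478790283203125), 158.79364013671875) [0.772497   0.12671892 0.024     ]
hole ((259.6026611328125, 189.94326782226562), (22.251319885253906, 28.928152084350586), 86.19783782958984) [0.64861251 0.22363231 0.024     ]
spacer box 230 131 59 66
top rim ((259.5679626464844, 166.89637756347656), (57.956703186035156, 59.33566665649414), 53.93234634399414) [0.46348248 0.2061243  0.06      ] dia 0.04559581534475991
mat ((61.815338134765625, 68.24334716796875), (84.72084045410156, 99.30521392822266), 142.40859985351562) [ 0.49602282 -0.27863908  0.004     ]
capA ((247.98448181152344, 205.6963653564453), (28.233667373657227, 29.97144889831543), 88.13533782958984)
capB ((249.67626953125, 189.11802673339844), (24.992279052734375, 26.024662017822266), 92.56344604492188)
captop [ 0.5945561  -0.05116209  0.19511231] 1.1827382185226387e-05
scene [212.31464774 165.89068745]
side [261.90476425 185.53884319]
```

View pics/capBc.png

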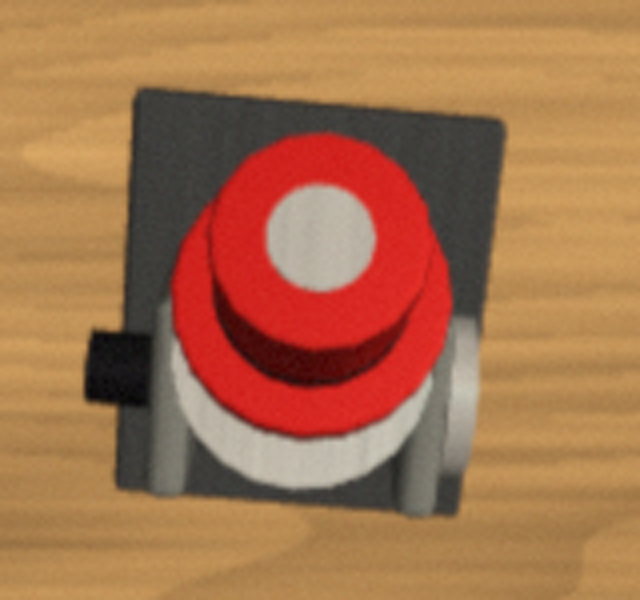

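```bash
cat >> h.py <<'E'
def down_until(start,u,dist,step=.0015,F=6,v=.03):
    "move from start along unit u in steps until reaction along -u exceeds F; returns travelled"
    u=np.array(u);b=arm.read_ft_force();s=0
    while s<dist:
        s+=step;arm.line_to(np.array(start)+u*s,v);f=np.array(arm.read_ft_force())-b
        if -f@u>F:break
    return s,f
E
python3 - <<'E'
from h import *
import pickle,json
S=pickle.load(open("S.pkl","rb"));c=S["capB"]
P=np.array([onz(c,p,.012)[:2] for p in((204,152.5),(295.75,160),(284.5,258.5),(199.25,251.75))]);print(P.round(4),[np.linalg.norm(P[i]-P[i-1]).round(4) for i in range(4)])
ex=(P[2]+P[3]-P[0]-P[1]);ey=(P[1]+P[2]-P[0]-P[3]);y1=np.arctan2(ex[1],ex[0]);y2=np.arctan2(-ey[0],ey[1]);print("yaw",np.degrees([y1,y2]))
yaw=(y1+y2)/2;d=np.array([-.5*np.cos(yaw),-.5*np.sin(yaw),3**.5/2]);ys=np.array([-np.sin(yaw),np.cos(yaw),0])
top=np.array([.59456,-.05116,.1955]);O=top-.122*d;print("spindle",O,d)
json.dump(dict(O=list(O),d=list(d),ys=list(ys)),open("sp.json","w"))
q=quat(-d,ys)
arm.movep(O+(.156+.07)*d,q);arm.line_to(O+.156*d,.1)
arm.move_gripper(0.,40);print("open",arm.read_opening(),arm.read_finger_force(),arm.read_time(),arm.read_ft_force())
arm.line_to(O+(.156+.062)*d,.08);print(arm.read_opening(),arm.read_ft_force(),arm.read_time())
cv2.imwrite("pics/a1.png",camrig.snapshot("wrist"))
E
```

```text
[[ 0.5967 -0.1099]
 [ 0.6061  0.0064]
 [ 0.7441 -0.004 ]
 [ 0.734  -0.1215]] [np.float64(0.1378), np.float64(0.1167), np.float64(0.1383), np.float64(0.118)]
yaw [-4.587052   -4.76687718]
spindle [ 0.65535689 -0.05613381  0.0898449 ] [-0.49833512  0.04076891  0.8660254 ]
open 0.4814336169452671 39.976475927978754 7.4167 [-4.20852805  1.23049735  5.98708604]
0.48294492824517116 [ 0.03043686 -0.33316448 -1.60374031] 8.3417
```

View pics/a1.png

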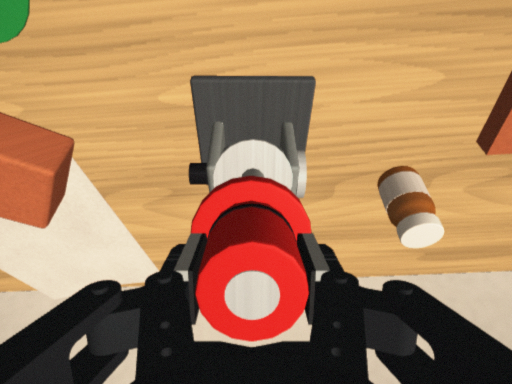

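The wrist view shows the cap held square in the jaws (top disc at (252,295)) and clear of the spindle, with the flange at (252,170). Next I'll stand it on the mat.

Run:
```python
from h import *
import json
M=np.array([.498,-.280]);s=json.load(open("sp.json"))
q=quat([0,0,-1],s["ys"])
arm.line_to(np.array(arm.read_tool_pos())+.06*np.array(s["d"]),.2)
arm.movep([*M,.17],q);print(arm.read_time(),arm.read_tool_pos())
arm.line_to([*M,.106],.1)
print(down_until([*M,.106],[0,0,-1],.013,.001,4));p=arm.read_tool_pos();print(p,arm.read_opening())
np.save("cap_tcp.npy",p)
arm.move_gripper(1.);arm.pause(.1)
arm.line_to([*M,.20],.25)
im,c=snap("wrist","a2");print(arm.read_time())
hsv=cv2.cvtColor(im,cv2.COLOR_BGR2HSV);w=cv2.inRange(hsv,(0,0,100),(180,90,255))
cs,_=cv2.findContours(w,cv2.RETR_EXTERNAL,cv2.CHAIN_APPROX_NONE)
m,b=blobs(im,"red");x,y,ww,h=cv2.boundingRect(b[0])
for k in cs:
    e=cv2.minAreaRect(k)
    if cv2.contourArea(k)>200 and cv2.pointPolygonTest(cv2.convexHull(b[0]),e[0],False)>0:print("disc",e,onz(c,e[0],.064))
m,b=blobs(im,"green",300);e=cv2.fitEllipse(cv2.convexHull(b[0]));print("mat",onz(c,e[0],.004))
```

```text
9.9583 [ 0.49905023 -0.27814128  0.1702073 ]
(0.007, array([-0.88939527,  0.38984032,  5.06030484]))
[ 0.49811388 -0.28007383  0.09955987] 0.48411937843829866
13.7083
disc ((250.5, 207.0), (28.0, 29.0), 90.0) [ 0.49767991 -0.28162505  0.064     ]
mat [ 0.49484196 -0.27897856  0.004     ]
```

View pics/a2.png

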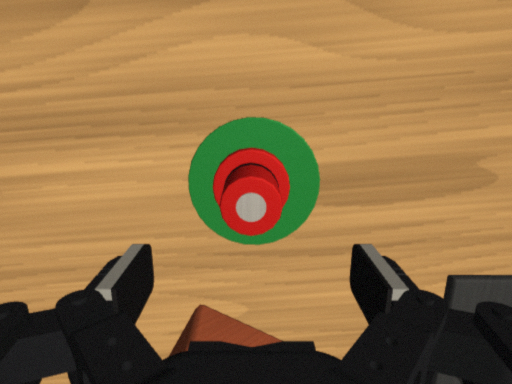

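Cap stands upright, centred on the mat (disc at (250,207), 2 mm from the expected spot). Next I'll aim the camera straight along the spindle, spacer and brick axes from equal distances, so calibration bias cancels.

```bash
cat >> h.py <<'E'
def look(target,axis,ys,L=.22):
    "tool pose with the camera on the axis, L from target, looking down it, tool y near ys"
    T=np.array(camrig.camera_info("wrist")["T_tool_cam"]);ax=np.array(axis)/np.linalg.norm(axis)
    x=np.array(ys)-ax*(np.array(ys)@ax);x/=np.linalg.norm(x)
    Rc=np.c_[x,np.cross(-ax,x),-ax];Rt=Rc@T[:3,:3].T
    return np.array(target)+L*ax-Rt@T[:3,3],Ro.from_matrix(Rt).as_quat()
E
python3 - <<'E'
from h import *
import json,pickle
s=json.load(open("sp.json"));O,d,ys=map(np.array,(s["O"],s["d"],s["ys"]));S={}
for k,t,a,y in(("vs",O+.102*d,d,ys),("vp",[.4635,.2061,.06],[0,0,1],[0,1,0]),("vb",[.650,.223,.024],[0,0,1],[0,1,0])):
    p,q=look(t,a,y)
    try:
        arm.movep(p,q);arm.pause(.15);im,S[k]=snap("wrist",k)
        print(k,arm.read_time(),proj(S[k],t))
    except arm.MotionError as e: print(k,e,p)
pickle.dump(S,open("S2.pkl","wb"))
v=[cv2.imread(f"pics/{k}.png")[40:340,96:416] for k in S]
cv2.imwrite("pics/q2.png",cv2.resize(np.hstack(v),(800,250)))
E
```

```text
vs 14.975 [255.31129869 192.66119841]
vp 16.325 [254.05338382 189.27853766]
vb 17.3083 [250.35805731 192.46013895]
```

View pics/q2.png

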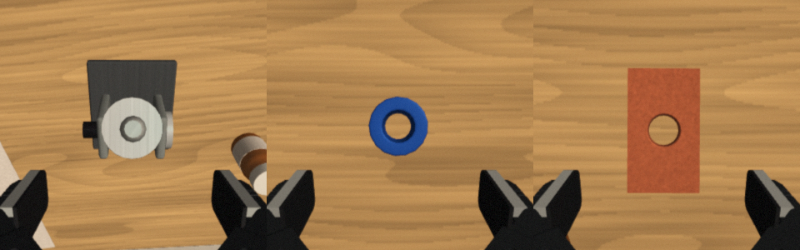

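Three axis views in one mosaic (scale 0.833). The spindle tip at (133,128) is concentric with the flange at (132,128), the spacer ring is at (398,126), and the brick is square with its hole at (664,130). I'll fit circles next.

Run:
```python
from h import *
import json,pickle
S=pickle.load(open("S2.pkl","rb"));I={k:cv2.imread(f"pics/{k}.png") for k in S}
s=json.load(open("sp.json"));O,d,ys=map(np.array,(s["O"],s["d"],s["ys"]))
def onplane(c,uv,p,n):
    o,r=ray(c,uv);return o+r*((p-o)@n)/(r@n)
g=cv2.resize(cv2.cvtColor(I["vs"],cv2.COLOR_BGR2GRAY),None,fx=4,fy=4,interpolation=cv2.INTER_CUBIC)
xs=np.cross(ys,d)
for nm,r0,r1,zz in(("tip",48,74,.099),("flange",138,158,0)):
    h=cv2.HoughCircles(cv2.GaussianBlur(g,(9,9),2),cv2.HOUGH_GRADIENT_ALT if nm=="flange" else cv2.HOUGH_GRADIENT,1.5,20,param1=100 if nm!="flange" else 200,param2=.6 if nm=="flange" else 25,minRadius=r0,maxRadius=r1)
    for c in (h[0] if h is not None else []):
        uv=(c[:2]+.5)/4-.5
        if abs(uv-[255,193]).max()<15:
            X=onplane(S["vs"],uv,O+zz*d,d);e=X-(O+zz*d);print(nm,uv,c[2]/4,"off x,y mm",(1e3*e@xs).round(2),(1e3*e@ys).round(2))
m,b=blobs(I["vp"],"blue",300);k=[k for k in b if cv2.pointPolygonTest(k,(254,189),True)>5][0]
e=cv2.fitEllipse(k);print("spacer outer",e,onz(S["vp"],e[0],.06))
inv=cv2.bitwise_not(m);cs,_=cv2.findContours(inv,cv2.RETR_LIST,cv2.CHAIN_APPROX_NONE)
for c in cs:
    if 300<cv2.contourArea(c)<2500 and abs(c.reshape(-1,2).mean(0)-[254,190]).max()<15:e=cv2.fitEllipse(c);print("bore",e,onz(S["vp"],e[0],.06))
m,b=blobs(I["vb"],"brick",2000);k=b[0];r=cv2.minAreaRect(k);print("brick",r,onz(S["vb"],r[0],.024))
P=np.array([onz(S["vb"],p,.024)[:2] for p in cv2.boxPoints(r)]);print(P.round(4),P.mean(0),[np.linalg.norm(P[i]-P[i-1]).round(4) for i in range(4)])
cs,_=cv2.findContours(cv2.bitwise_not(m),cv2.RETR_LIST,cv2.CHAIN_APPROX_NONE)
for c in cs:
    if 300<cv2.contourArea(c)<2500 and abs(c.reshape(-1,2).mean(0)-[252,192]).max()<20:e=cv2.fitEllipse(c);print("hole",e,onz(S["vb"],e[0],.024))
```

```text
tip [255.1875 194.4375] 15.675 off x,y mm 1.2 -0.06
flange [253.875 193.125] 36.598045 off x,y mm 0.69 -0.46
spacer outer ((253.62615966796875, 191.07945251464844), (68.0975570678711, 68.40074920654297), 148.17295837402344) [0.46469576 0.20581147 0.06      ]
bore ((253.18992614746094, 190.89080810546875), (31.967323303222656, 32.384307861328125), 156.0361785888672) [0.46456927 0.20552203 0.06      ]
brick ((252.0, 196.5), (149.0, 86.0), 90.0) [0.65269362 0.22409809 0.024     ]
[[0.603  0.1954]
 [0.603  0.2527]
 [0.7024 0.2528]
 [0.7024 0.1955]] [0.65269547 0.22410117] [np.float64(0.0994), np.float64(0.0574), np.float64(0.0994), np.float64(0.0574)]
hole ((251.95433044433594, 195.7455291748047), (34.493831634521484, 35.0772590637207), 168.84580993652344) [0.65219038 0.22406709 0.024     ]
```

Fits agree to about 1 mm: spacer (0.4646,0.2057), brick (0.6522,0.2241) at yaw 0, spindle shifted (+0.9,-0.25) mm. I'll check the wrist camera's y bias by squeezing the spacer once and looking again.

Run:
```python
from h import *
import json
s=json.load(open("sp.json"));O,d,ys=map(np.array,(s["O"],s["d"],s["ys"]));xs=np.cross(ys,d)
s["O"]=list(O+.0009*xs-.00025*ys);json.dump(s,open("sp.json","w"))
q=quat([0,0,-1],[0,1,0]);x=[.4646,.2057]
arm.movep([*x,.18],q);arm.line_to([*x,.107],.15);arm.move_gripper(0,30);p=np.array(arm.read_tool_pos());print("grip",p,arm.read_opening())
arm.move_gripper(1.);arm.line_to([*x,.18],.25)
pl,ql=look([*x,.06],[0,0,1],[0,1,0]);arm.movep(pl,ql);arm.pause(.15);im,c=snap("wrist","vp2")
m,b=blobs(im,"blue",300);k=[k for k in b if cv2.contourArea(k)>2500][0];e=cv2.fitEllipse(k);print(onz(c,e[0],.06),arm.read_time())
```

```text
grip [0.46513721 0.20595703 0.10804467] 0.5497815269875643
[0.46473938 0.20522763 0.06      ] 20.8667
```

```bash
cat >> h.py <<'E'
def insert(O,d,ys,off,z0,z1,n=8,gain=1.5e-4,F=8):
    "lower a held part (origin off behind which the TCP lies along d) from z0 to z1, yielding sideways to contact, stop on force"
    xs=np.cross(ys,d);b=np.array(arm.read_ft_force());c=np.zeros(2)
    zs=list(np.linspace(z0,z1+.004,n+1)[1:])+list(np.arange(z1+.003,z1-.0031,-.001))
    for z in zs:
        arm.line_to(O+d*(off+z)+c[0]*xs+c[1]*ys,.06 if z>z1+.0035 else .03)
        f=np.array(arm.read_ft_force())-b;l=np.array([f@xs,f@ys]);a=f@d
        print(f"z {1e3*z:.1f} lat {l.round(1)} ax {a:.1f} c {(1e3*c).round(2)}")
        if np.linalg.norm(l)>2:c=np.clip(c+gain*l,-.0025,.0025)
        if a>F:
            if z<z1+.0035:return True
            if a>25:return False
    return True
E
python3 - <<'E'
from h import *
import json
s=json.load(open("sp.json"));O,d,ys=map(np.array,(s["O"],s["d"],s["ys"]))
O=O+.0009*ys;s["O"]=list(O);json.dump(s,open("sp.json","w"))
q=quat([0,0,-1],[0,1,0]);x=[.4646,.2059]
arm.movep([*x,.16],q);arm.line_to([*x,.107],.1);arm.pause(.2);arm.move_gripper(0,50);off=arm.read_tool_pos()[2];print("grip",arm.read_tool_pos(),arm.read_opening())
arm.line_to([*x,.26],.25)
qd=quat(-d,ys);arm.movep(O+d*(off+.115),qd);arm.pause(.3);print("pre err",(np.array(arm.read_tool_pos())-(O+d*(off+.115))).round(4),arm.read_time())
print(insert(O,d,ys,off,.115,0),arm.read_tool_pos()-(O+d*off),arm.read_opening(),arm.read_time())
cv2.imwrite("pics/i1.png",camrig.snapshot("side")[150:270,200:340])
E
```

```text
grip [0.4647283  0.20609872 0.10758978] 0.5410038317645843
pre err [ 0.0002  0.001  -0.0001] 24.8667
z 101.1 lat [0.  0.9] ax 0.3 c [0. 0.]
z 87.3 lat [-0.3  0.6] ax -0.8 c [0. 0.]
z 73.4 lat [0.2 0.4] ax -1.2 c [0. 0.]
z 59.5 lat [1.  0.8] ax 0.6 c [0. 0.]
z 45.6 lat [0.2 0.9] ax 0.3 c [0. 0.]
z 31.8 lat [0.4 0.7] ax -0.2 c [0. 0.]Traceback (most recent call last):
  File "<stdin>", line 9, in <module>
  File "h.py", line 54, in insert
    arm.line_to(O+d*(off+z)+c[0]*xs+c[1]*ys,.06 if z>z1+.0035 else .03)
    ~~~~~~~~~~~^^^^^^^^^^^^^^^^^^^^^^^^^^^^^^^^^^^^^^^^^^^^^^^^^^^^^^^^
host.MotionError: the arm cannot follow that straight line within its joint ranges
```

Run:
```python
from h import *
import json
s=json.load(open("sp.json"));O,d,ys=map(np.array,(s["O"],s["d"],s["ys"]));off=.1076
print(arm.read_joint_positions().round(3))
for a in range(-180,180,15):
    y=Ro.from_rotvec(np.radians(a)*d).apply(ys);r=[arm.ik(O+d*(off+z),quat(-d,y)) for z in(.0178,0,-.002,.06)]
    print(a,[None if k is None else k.round(2).tolist() for k in r[1:2]],[k is not None for k in r])
```

```text
[0.02  0.53  0.027 2.065 0.275 0.026 1.257]
-180 [[0.09, 0.59, -0.08, 2.04, 1.86, 0.07, 2.82]] [True, True, True, True]
-165 [[0.05, 0.59, -0.02, 2.04, 2.17, 0.04, 2.77]] [True, True, True, True]
-150 [[0.72, 0.89, -1.15, 2.02, 1.68, 0.82, -2.53]] [True, True, True, True]
-135 [[0.72, 0.89, -1.15, 2.02, 1.68, 0.82, -2.26]] [True, True, True, True]
-120 [[0.72, 0.89, -1.15, 2.02, 1.68, 0.82, -2.0]] [True, True, True, True]
-105 [[0.72, 0.89, -1.15, 2.02, 1.68, 0.82, -1.74]] [True, True, True, True]
-90 [[0.72, 0.89, -1.15, 2.02, 1.68, 0.82, -1.48]] [True, True, True, True]
-75 [[0.72, 0.89, -1.15, 2.02, 1.68, 0.82, -1.22]] [True, True, True, True]
-60 [[0.72, 0.89, -1.15, 2.02, 1.68, 0.82, -0.96]] [True, True, True, True]
-45 [[0.72, 0.89, -1.15, 2.02, 1.68, 0.82, -0.69]] [True, True, True, True]
-30 [[0.72, 0.89, -1.15, 2.02, 1.68, 0.82, -0.43]] [True, True, True, True]
-15 [[0.72, 0.89, -1.15, 2.02, 1.68, 0.82, -0.17]] [True, True, True, True]
0 [[0.43, 0.66, -0.58, 2.03, 1.64, 0.36, -0.01]] [True, True, True, True]
15 [[0.43, 0.66, -0.58, 2.03, 1.64, 0.36, 0.26]] [True, True, True, True]
30 [[0.43, 0.66, -0.58, 2.03, 1.64, 0.36, 0.52]] [True, True, True, True]
45 [[0.43, 0.66, -0.58, 2.03, 1.64, 0.36, 0.78]] [True, True, True, True]
60 [[0.43, 0.66, -0.58, 2.03, 1.64, 0.36, 1.04]] [True, True, True, True]
75 [[0.43, 0.66, -0.58, 2.03, 1.64, 0.36, 1.3]] [True, True, True, True]
90 [[0.43, 0.66, -0.58, 2.03, 1.64, 0.36, 1.56]] [True, True, True, True]
105 [[0.43, 0.66, -0.58, 2.03, 1.64, 0.36, 1.83]] [True, True, True, True]
120 [[0.43, 0.66, -0.58, 2.03, 1.64, 0.36, 2.09]] [True, True, True, True]
135 [[0.05, 0.59, -0.01, 2.04, 2.27, 0.03, 1.62]] [True, True, True, True]
150 [[0.34, 0.63, -0.44, 2.04, 1.64, 0.28, 2.58]] [True, True, True, True]
165 [[0.13, 0.6, -0.14, 2.04, 1.76, 0.1, 2.68]] [True, True, True, True]
```

Insertion was free of side load, but joint 6 reached its lower limit. I'll withdraw, change to an elbow-out configuration in the air, and insert again.

Run:
```python
from h import *
import json
s=json.load(open("sp.json"));O,d,ys=map(np.array,(s["O"],s["d"],s["ys"]));off=.1076;qd=quat(-d,ys)
arm.line_to(O+d*(off+.16),.15)
arm.move_j([.43,.35,-.58,2.03,1.64,.36,-.01]);print(arm.read_tool_pos(),arm.read_opening(),arm.read_time())
r=arm.ik(O+d*(off+.115),qd);print(r.round(3))
if r[5]>.2:
    arm.movep(O+d*(off+.135),qd);arm.line_to(O+d*(off+.115),.1);arm.pause(.3);print("pre err",(np.array(arm.read_tool_pos())-(O+d*(off+.115))).round(4),arm.read_joint_positions().round(3),arm.read_time())
    np.save("jpre.npy",arm.read_joint_positions())
    print(insert(O,d,ys,off,.115,0),arm.read_tool_pos()-(O+d*off),arm.read_opening(),arm.read_time(),arm.read_joint_positions().round(3))
```

```text
[ 0.59878384 -0.05139681  0.36100787] 0.5462952524473663 29.45
[ 0.465  0.407 -0.585  2.08   1.002  0.324  0.565]
pre err [ 0.     -0.      0.0005] [ 0.429  0.397 -0.533  2.08   0.956  0.303  0.607] 30.85
z 101.1 lat [-0.3  0.7] ax 0.3 c [0. 0.]
z 87.3 lat [-1.6  1.5] ax 1.1 c [0. 0.]
z 73.4 lat [-0.6  0.7] ax 0.1 c [-0.23  0.22]
z 59.5 lat [-0.   0.2] ax 1.1 c [-0.23  0.22]
z 45.6 lat [-0.9  0.9] ax 1.2 c [-0.23  0.22]
z 31.8 lat [-0.9  1.5] ax 0.3 c [-0.23  0.22]
z 17.9 lat [-0.5  1.3] ax -0.1 c [-0.23  0.22]
z 4.0 lat [-1.8  0.9] ax 1.2 c [-0.23  0.22]
z 3.0 lat [-0.5  0.4] ax 0.4 c [-0.23  0.22]
z 2.0 lat [-1.3  1. ] ax 0.3 c [-0.23  0.22]
z 1.0 lat [-0.9  1.9] ax 0.3 c [-0.23  0.22]
z 0.0 lat [0.4 0.3] ax -0.2 c [-0.38  0.51]
z -1.0 lat [-1.2  1. ] ax 7.2 c [-0.38  0.51]
z -2.0 lat [-0.8  1.4] ax 16.4 c [-0.38  0.51]
True [ 9.12211358e-05  6.34115321e-04 -6.48418066e-04] 0.5474474768229903 35.5917 [ 0.145  0.599 -0.154  2.043  1.771  0.109 -0.213]
```

Spacer seated: contact at z ≈ -1 mm with little side load. Next is the brick.

Run:
```python
from h import *
import json
s=json.load(open("sp.json"));O,d,ys=map(np.array,(s["O"],s["d"],s["ys"]));O=O+.0003*ys;s["O"]=list(O);json.dump(s,open("sp.json","w"))
arm.move_gripper(1.);arm.line_to(O+d*.2226,.25);camrig.snapshot("wrist")
im,c=snap("wrist","aft")
q=quat([0,0,-1],[0,1,0]);x=[.6522,.2247]
arm.movep([*x,.15],q);arm.line_to([*x,.072],.12);arm.pause(.2);print(arm.read_tool_pos(),arm.read_joint_positions().round(2))
arm.move_gripper(0,60);off=arm.read_tool_pos()[2];print("grip",arm.read_tool_pos(),arm.read_opening(),arm.read_time())
arm.line_to([*x,.30],.3);print(arm.read_opening(),arm.read_ft_force())
arm.move_j(np.load("jpre.npy"));z0=.2226-off
arm.line_to(O+d*.2226,.1,quat(-d,ys));arm.pause(.25);print(off,arm.read_time(),arm.read_tool_pos()-(O+d*.2226))
cv2.imwrite("pics/b1.png",camrig.snapshot("wrist"))
```

```text
[0.65265995 0.2250374  0.07309919] [ 0.01  1.05 -0.74  1.47  0.8   0.94  0.61]
grip [0.65255895 0.2250459  0.07276406] 0.6659648818518031 40.425
0.6642607684721549 [ 0.75887422 -0.30832139 -2.77450334]
0.0727640578680302 42.9333 [ 1.21636620e-04  1.95050828e-04 -5.53376678e-05]
```

View pics/b1.png

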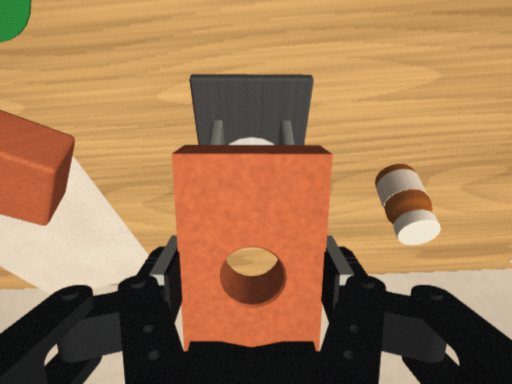

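The brick is held level and square, with its hole centred between the pads at (252,276). Inserting now.

Run:
```python
from h import *
import json
s=json.load(open("sp.json"));O,d,ys=map(np.array,(s["O"],s["d"],s["ys"]));off=.0728
print(insert(O,d,ys,off,.1498,.06,n=6),arm.read_tool_pos()-(O+d*(off+.06)),arm.read_opening(),arm.read_time(),arm.read_joint_positions().round(3))
```

```text
z 135.5 lat [1.1 0.4] ax 1.3 c [0. 0.]
z 121.2 lat [1.  0.9] ax 1.5 c [0. 0.]
z 106.9 lat [1.4 0.1] ax 0.6 c [0. 0.]
z 92.6 lat [0.9 1.4] ax -0.1 c [0. 0.]
z 78.3 lat [ 1.8 -0.1] ax 1.4 c [0. 0.]
z 64.0 lat [1.9 1.6] ax 0.3 c [0. 0.]
z 63.0 lat [1.3 0.8] ax -0.2 c [0.28 0.24]
z 62.0 lat [0.2 1.5] ax 1.0 c [0.28 0.24]
z 61.0 lat [ 1.9 -0.1] ax 0.2 c [0.28 0.24]
z 60.0 lat [1.4 0.2] ax 1.2 c [0.28 0.24]
z 59.0 lat [ 0.5 -0.2] ax 5.5 c [0.28 0.24]
z 58.0 lat [0.2 0.5] ax 14.2 c [0.28 0.24]
True [ 0.00066247  0.00016382 -0.00044468] 0.6644094027256969 46.8333 [ 0.096  0.545 -0.083  2.059  1.358  0.067  0.186]
```

Brick seated. Now the cap: look along its axis, grip, carry and lower.

Run:
```python
from h import *
import json
s=json.load(open("sp.json"));O,d,ys=map(np.array,(s["O"],s["d"],s["ys"]))
arm.move_gripper(1.);arm.line_to(O+d*.2226,.25)
pl,ql=look([.498,-.2808,.064],[0,0,1],[0,1,0]);arm.movep(pl,ql);arm.pause(.15);im,c=snap("wrist","vc")
m,b=blobs(im,"red",200);e=cv2.fitEllipse(cv2.convexHull(b[0]));X=onz(c,e[0],.016)
w=cv2.inRange(cv2.cvtColor(im,cv2.COLOR_BGR2HSV),(0,0,100),(180,90,255));cs,_=cv2.findContours(w,cv2.RETR_EXTERNAL,cv2.CHAIN_APPROX_NONE)
D=[onz(c,cv2.fitEllipse(k)[0],.064) for k in cs if cv2.contourArea(k)>200 and np.hypot(*(np.array(cv2.fitEllipse(k)[0])-e[0]))<15]
print("skirt",X,e[1],"disc",D,arm.read_time())
x=np.array(D[0][:2] if D else X[:2])+[0,.0008]
if np.hypot(*(x-[.498,-.2805]))>.005: raise SystemExit("check")
q=quat([0,0,-1],[0,1,0])
arm.movep([*x,.16],q);arm.line_to([*x,.0996],.12);arm.pause(.15);arm.move_gripper(0,50);off=arm.read_tool_pos()[2]-.004
print("grip",arm.read_tool_pos(),x,arm.read_opening(),arm.read_time())
arm.line_to([*x,.30],.3);arm.move_j(np.load("jpre.npy"))
arm.line_to(O+d*.2226,.1,quat(-d,ys));arm.pause(.2);print(off,arm.read_time(),arm.read_opening())
z0=.2226-off
print(insert(O,d,ys,off,z0,.084,n=3),arm.read_tool_pos()-(O+d*(off+.084)),arm.read_opening(),arm.read_time())
```

```text
skirt [ 0.49753477 -0.28150675  0.016     ] (73.61617279052734, 73.9262466430664) disc [array([ 0.49766199, -0.28152496,  0.064     ])] 49.2083
grip [ 0.49796206 -0.2807496   0.10011557] [ 0.49766199 -0.28072496] 0.48279741789489644 51.0083
0.09611556908367194 53.2417 0.47959293889393306
z 113.7 lat [-0.3  1.1] ax 0.6 c [0. 0.]
z 100.8 lat [-0.2  0.4] ax 0.5 c [0. 0.]
z 88.0 lat [-0.2  0.4] ax 0.0 c [0. 0.]
z 87.0 lat [0.3 0.5] ax -0.1 c [0. 0.]
z 86.0 lat [-0.3  0.8] ax -0.3 c [0. 0.]
z 85.0 lat [-0.6  0.2] ax -0.3 c [0. 0.]
z 84.0 lat [ 0.6 -0.4] ax 1.5 c [0. 0.]
z 83.0 lat [ 1.4 -0.4] ax 5.4 c [0. 0.]
z 82.0 lat [ 0.8 -0.5] ax 14.4 c [0. 0.]
True [ 1.33654678e-03 -3.81044612e-05  5.76449118e-05] 0.47967017156891295 55.8417
```

Run:
```python
from h import *
import json
s=json.load(open("sp.json"));O,d,ys=map(np.array,(s["O"],s["d"],s["ys"]))
arm.move_gripper(1.);arm.line_to(O+d*.27,.2);arm.pause(.3)
im=np.hstack([cv2.resize(camrig.snapshot("side")[140:260,200:340],(400,343)),cv2.resize(camrig.snapshot("wrist"),(400,343))])
cv2.imwrite("pics/f.png",im);print(arm.read_time())
```

```text
57.3583
```

View pics/f.png

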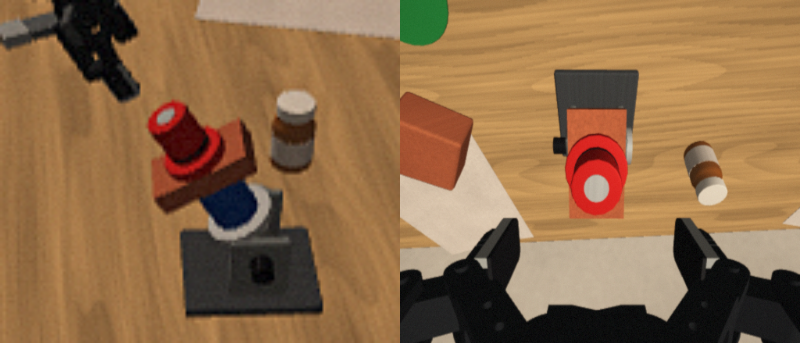

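The stack of spacer (230,205), brick (205,165) and cap (180,135) sits tight on the spindle, and the gripper is clear.

```bash
python3 -c "
from station import arm, camrig, finish_job
print(finish_job())"
```

```text
the job is handed in; nothing more can be done
None
```

I handed the job in at about 57 s of the 72 s limit: spacer, brick and cap are on the spindle, each lowered until contact force was felt, and the final pictures show the stack tight, the gripper clear, and the half brick and jar where they were (the brush, which I never went near, was out of frame); `finish_job` gave no verdict.

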